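Back off a ratchet sample carousel to the reader

ROBOT

A 6-joint arm with a two-finger parallel gripper is mounted at the origin on the work surface. World frame = base frame: x ahead of the robot, y to its left, z up, the work surface at z = 0. Lengths are in m, angles in rad, forces in N, time in s.
With the tool pointing down it reaches from about 0.35 to 0.85 m from the base axis. Payload 8.1 kg.
Tool frame: the origin (TCP) lies between the finger pads; the fingertips stand 19 mm ahead of it and the grasp point (between the pads) is the TCP; y points along the fingers, z is the direction in which the jaws open and shut, and the axes are right-handed (so a half turn about y gives the same grasp; the last joint's range is limited). The gripper opens to 85 mm and grips with 20 to 120 N. Pads are 22 mm wide; open, the fingers measure 114 mm over their backs; the gripper's body (76 mm by 85 mm) begins 54 mm behind the grasp point. The pads swing forward as they close: fully open they stand 13 mm farther back than shut.
Start: joints at [1.169, 0.13, 1.488, -0, 1.523, -0.085], TCP at [0.187, 0.57, 0.25] pointing down, gripper open.
Joint ranges: [-2.96, 2.96], [-0.89, 2.26], [0.02, 2.5], [-1.34, 4.48], [0, 2.73], [-2.66, 2.66]. Speed limits (rad/s): [2.39, 2.39, 2.79, 3.14, 3.14, 3.14].

INTERFACE

Orientations are given as [roll, pitch, yaw] about the fixed x, y, z axes, in that order (R = Rz(yaw) Ry(pitch) Rx(roll)).
In Python, from rig import manip, cams gives the robot as it stands. The module is installed in compiled form; this text tells all that it offers.
- The arm moves only by the shell command python3 -m crank 'ROWS' [OPENING] [FORCE]. ROWS is a JSON object of lists of equal length, an entry for each row: "dp": the shift along the world's x, y, z in m, a list of three; "yaw": the turn about the world's z in degrees. A call has 1 to 8 rows; each row shifts and turns the pose as measured when the row begins; what a row does not reach is not made up. A row lasts 1/12 s, in which the tool goes at most 41.7 mm and 7.16 degrees, less where a joint would pass 70% of its speed; a pose out of reach is approached as far as the arm can. A call is refused whole if a number of a shift passes 0.0417 or a number of a turn 7.16, either way. A call with a gripper value outside its range is refused whole. OPENING is the finger opening in m, from 0 to 0.0854, set as the call begins (- or left out, the last holds). The fingers move at their own pace and stop on an object; FORCE is the grip in N (left out, the last holds). Time passes only in rows, so rows that do not move let the fingers close. It gives the time, the measured TCP pose, the force and the opening at its end, in the units of the state.
- manip.state(): the state, without advancing time (a new reading comes with each control period).
- cams.read_camera(name): name is "scene" or "top" or "wrist"; returns the picture (400x640x3 uint8, red, green, blue); there is no depth.
- cams.camera_model(name): a dict with "K" (3x3 intrinsics, pixels), "pose" (4x4, takes a point from camera to world coordinates). Camera axes: x right, y down, z forward; pixel columns grow to the right and rows downward; lengths in m; the calibration is good to about 2 mm. A picture is of the moment at which its call begins: read the wrist's pose just before it. camera_model takes no time and is no camera call; for the wrist camera it gives the pose at the moment of the call.
- manip.sign_off(): hands the job in, once; it reports no verdict.
The state is a dict: "clock": time; "joints": joint angles; "joint_velocities": joint speeds; "tau": joint torques, N m; "tcp_pos": TCP position; "eef_rot": TCP orientation; "ft_force": force on the tool from outside, world axes, zero at the start; "ft_torque": the same for the moment, N m; "gripper_width": finger opening in m.
Only numpy, scipy, OpenCV 4.12 (cv2) and the standard library are available. Lean on these libraries where they do the work, as an engineer would, in place of code of your own. Each camera call takes 0.05 s, during which the arm holds its last target.

TASK

The toothed sample carousel has run on past the reader. Lift its holding pawl out of the teeth and throw it right over until it lies back by itself, then turn the wheel backwards (clockwise seen from above, the way the pawl was blocking; do not run it forwards) until the tall black knob on it stands straight in front of the small grey reader box beside the rim. Leave the pawl thrown back, let go, and leave the smaller plain carousel where it is.

Things in the scene. Friction and masses are not known exactly. Their poses are not given: they have to be found in the camera images.
- carousel: Fixed white base disc of the ratchet carousel, 208 mm across. Origin on the table on the wheel's upright axis, z up; x, y, z offsets below are in its frame. The aluminium wheel on it is 192 mm over its 12 teeth, its top at z = 42 mm; 11 white cups stand up 8 mm from it. The pawl is at the rim on the +y side, hinged on an axis along y through (60, 95, 58) mm; its steel post there reaches z = 68 mm.
- wheel (a joint): Turn of the toothed wheel, rad, positive anticlockwise from above (forwards), no end stops, near 0 at the start. The knob lies 62 mm from the axis at -30 degrees plus this angle (0 = carousel's x, 90 = its y). With the pawl down the wheel has a few degrees of play, then is blocked clockwise. Light friction (about 1 N at the knob) holds it where it is left.
- pawl (a joint): Angle of the steel pawl, rad: 0 down in the teeth, 1.9 thrown back against its stop. When down, its free end points to the carousel's -x from the hinge; it swings up and over to +x. It weighs 80 g: let go below about 1.6 rad it falls back into the teeth, beyond that it falls open and stays.
- pawl_bar (a point): Centre of the pawl's dark cross bar, by which it is lifted: a round bar 30 mm long (along the carousel's y) and 14 mm thick above the pawl's free end, at (0, 95, 92) mm when down, 69 mm from the hinge axis. Free space beyond both its ends; it can be pinched end to end and turns freely in such a grip.
- knob (a point): Centre of the top of the wheel's upright knob, black, round, 18 mm across, 45 mm high, top 87 mm above the table; the only tall part on the wheel. It may turn within a grip.
- reader: Fixed small grey reader box, 42 mm deep, 46 wide, 58 high, just outside the rim, its window towards the wheel. Origin NOT in the box but on the table on the wheel's axis (the carousel's origin); its x axis points from there through the middle of the box, whose window is 119 mm out. The knob is straight in front of it when on this x axis, on the box's side.
- spare: A bystander: loose smaller round carousel, 140 mm across, smooth rim, no pawl, a black knob in its middle (top at 64 mm). Origin at the centre of its underside.
There are look-alikes about, which are no part of the job. Leave any turquoise look-alike of the reader alone.

How it is judged:
On the way:
1. the pawl is lifted and thrown back before the wheel is turned back (value of joint pawl above 1.4 rad and value of joint wheel above -0.4 rad), for 0.2 s.
At the end, for the whole second after the job is handed in: The pawl lies thrown back (more than 1.4 rad), the knob stands in front of the reader, on its side of the wheel's axis and within 16 mm (about 15 degrees) sideways of the reader's centre line, and the wheel is at rest (value of joint pawl above 1.4 rad and y of knob in the frame of reader between -0.016 and 0.016 m and x of knob in the frame of reader above 0.03 m and velocity of joint wheel between -0.1 and 0.1 rad/s); the robot touches nothing.
It fails at once if the wheel is run forwards (more than 0.45 rad anticlockwise) (value of joint wheel above 0.45 rad).
It fails at once if the smaller plain carousel is shoved more than 30 mm (distance of spare from where it was at the start of the episode above 0.03 m).
It also fails if it takes over 43 s, if anything falls off the work surface, if the arm or the gripper's body presses on something with over 40 N, if the wrist force passes 120 N, or if a joint passes its speed limit or range.

## Working session

There is one attempt and no reset: what is moved stays moved. The work goes in short steps, Python scripts to look and compute and a shell command to move; the robot and the scene stay as the last step left them, time stands still between calls to the robot, and variables do not carry over. Pictures are saved under pics/ and viewed, and the job is handed in when it is done.

```bash
mkdir -p pics; python3 - <<'E'
from rig import manip,cams
import cv2,numpy as np
print(manip.state())
for n in ("scene","top"):
    im=cams.read_camera(n); cv2.imwrite(f"pics/{n}0.png",im[:,:,::-1]); m=cams.camera_model(n); print(n,np.round(m["K"],1).tolist(),np.round(m["pose"],4).tolist())
E
```

```text
{'clock': 0.0, 'joints': array([ 1.16858167e+00,  1.31173764e-01,  1.48928241e+00, -1.79727050e-05,
        1.52298778e+00, -8.53838547e-02]), 'joint_velocities': array([ 6.73285808e-04,  8.01364980e-04,  8.53161624e-05, -5.43349150e-05,
       -3.07320803e-04,  7.87848393e-04]), 'tau': array([-1.37484194e-04, -5.69374180e+01, -5.00574124e+01, -4.72702743e-05,
        1.44221078e-02, -1.61290825e-05]), 'tcp_pos': array([0.186708  , 0.56967096, 0.24923515]), 'eef_rot': array([-1.57264242e+00,  1.39994403e-04, -3.16830052e-01]), 'ft_force': array([ 0.04224713,  0.51710972, -0.16838122]), 'ft_torque': array([-0.01816039, -0.02331229, -0.0042313 ]), 'gripper_width': 0.08562616902732742}
scene [[387.0, 0.0, 319.9], [0.0, 387.0, 205.5], [0.0, 0.0, 1.0]] [[-0.1729, 0.6098, -0.7735, 1.1305], [0.9848, 0.0953, -0.145, 0.1358], [-0.0147, -0.7868, -0.617, 0.5299], [0.0, 0.0, 0.0, 1.0]]
top [[454.9, 0.0, 322.7], [0.0, 454.9, 203.7], [0.0, 0.0, 1.0]] [[0.0113, -0.9979, 0.0639, 0.4876], [-0.9999, -0.0106, 0.011, 0.0152], [-0.0103, -0.064, -0.9979, 1.0038], [0.0, 0.0, 0.0, 1.0]]
```

View pics/scene0.png

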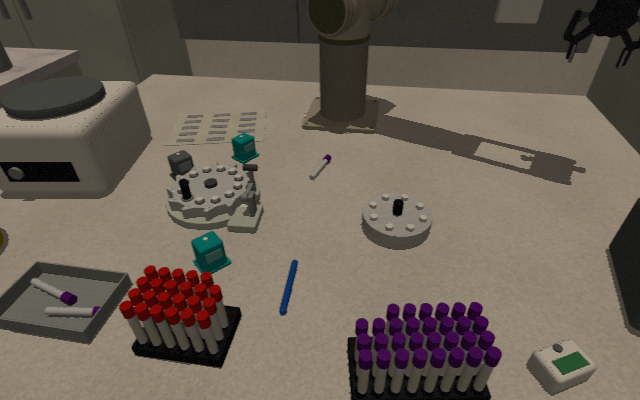

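View pics/top0.png

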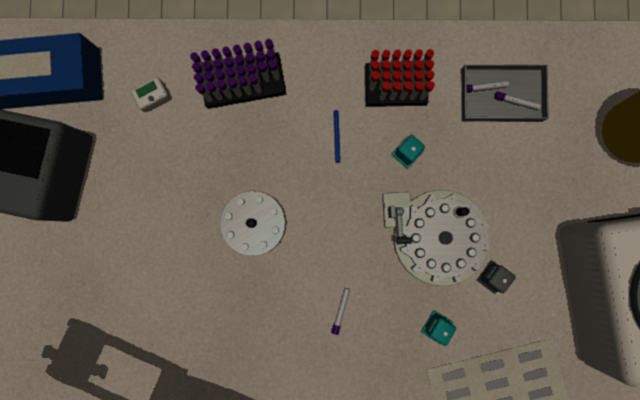

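```bash
python3 - <<'E'
import cv2
a=cv2.imread("pics/top0.png")[170:310,370:530]; cv2.imwrite("pics/c_top.png",cv2.resize(a,None,fx=5,fy=4.28*5/4.28*0.85,interpolation=2)[:600])
a=cv2.imread("pics/scene0.png")[125:245,150:290]; cv2.imwrite("pics/c_scene.png",cv2.resize(a,None,fx=5,fy=5,interpolation=2))
E
```

```text
(no output)
```

View pics/c_top.png

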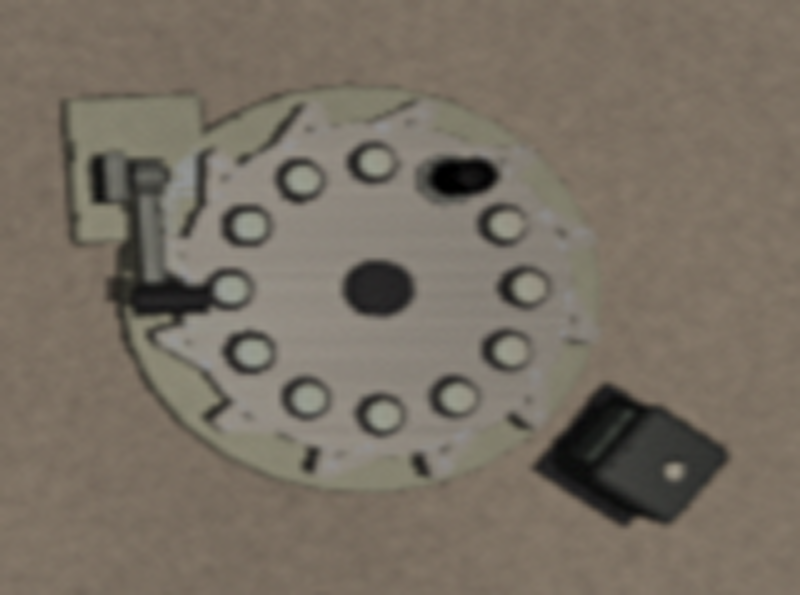

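View pics/c_scene.png

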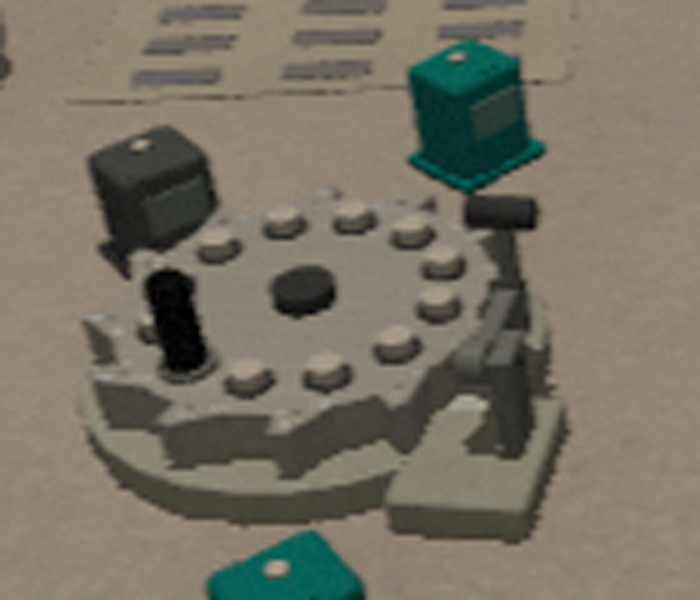

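```bash
cat > h.py <<'E'
from rig import manip,cams
import cv2,numpy as np
def ray(n,u,v,z,m=None):
    m=m or cams.camera_model(n);P=m["pose"];d=P[:3,:3]@np.linalg.solve(m["K"],[u,v,1.]);o=P[:3,3]
    return o+d*(z-o[2])/d[2]
def proj(n,p,m=None):
    m=m or cams.camera_model(n);P=m["pose"];q=m["K"]@(P[:3,:3].T@(np.array(p)-P[:3,3]));return q[:2]/q[2]
def snap(n,name):
    im=cams.read_camera(n)[:,:,::-1].copy();cv2.imwrite("pics/"+name,im);return im
E
python3 - <<'E'
from h import *
T=lambda x,y,z:ray("top",370+x/5,170+y/4.25,z)
S=lambda x,y,z:ray("scene",150+x/5,125+y/5,z)
cups=[(302,181),(374,162),(248,225),(232,289),(251,352),(307,398),(382,413),(457,396),(508,350),(526,287),(504,224)]
P=np.array([T(x,y,.05) for x,y in cups]); A=np.c_[2*P[:,:2],np.ones(11)];s=np.linalg.lstsq(A,(P[:,:2]**2).sum(1),rcond=None)[0]
c=s[:2];print("c",c,"r",np.sqrt(s[2]+c@c))
def sh(n,p):
    d=p[:2]-c;print(n,p.round(4),"r",np.hypot(*d).round(4),"ang",np.degrees(np.arctan2(d[1],d[0])).round(1))
sh("hub",T(378,287,.045))
sh("knobT",T(480,175,.087));sh("knobS",S(167,280,.087))
sh("barT",T(172,298,.092));sh("barS",S(501,212,.092));sh("post",T(148,172,.068))
sh("readT",T(668,465,.058));sh("readS",S(150,153,.058))
E
```

```text
c [ 0.48028902 -0.23143198] r 0.06146962983866018
hub [ 0.4806 -0.2327  0.045 ] r 0.0013 ang -74.5
knobT [ 0.5343 -0.263   0.087 ] r 0.0626 ang -30.4
knobS [ 0.5386 -0.2571  0.087 ] r 0.0637 ang -23.8
barT [ 0.4749 -0.1385  0.092 ] r 0.0931 ang 93.3
barS [ 0.476 -0.135  0.092] r 0.0966 ang 92.5
post [ 0.5352 -0.1327  0.068 ] r 0.113 ang 60.9
readT [ 0.3963 -0.3476  0.058 ] r 0.1433 ang -125.9
readS [ 0.4002 -0.3391  0.058 ] r 0.1342 ang -126.6
```

Candidates, top-view pixels:
- **Knob:** the tall black one on the toothed wheel (466,211). The spare's knob (251,223) and the wheel hub (446,238) are look-alikes.
- **Reader:** the grey box (503,279). The turquoise boxes (409,151) and (438,328) are look-alikes.
- **Bar:** (404,240), dark, above the tip of the steel pawl.

The crops confirm these. The carousel yaw is about +3°, and the reader is at about −126°.

```bash
python3 -m crank '{"dp":[[0.018,-0.037,0],[0.018,-0.037,0],[0.018,-0.037,0],[0.018,-0.037,0],[0.018,-0.037,0],[0.018,-0.037,0],[0.018,-0.037,0],[0.018,-0.037,0]],"yaw":[7,7,7,0,0,0,0,0]}' 0.07
python3 -m crank '{"dp":[[0.018,-0.037,0],[0.018,-0.037,0],[0.018,-0.037,0],[0.018,-0.037,0],[0.018,-0.037,0],[0.018,-0.037,0],[0.018,-0.037,0],[0.018,-0.037,0]],"yaw":[0,0,0,0,0,0,0,0]}'
```

```text
clock: 0.77
tcp_pos: [0.3249, 0.2711, 0.2411]
eef_rot: [-1.581, 0.008, 0.068]
ft_force: [0.8, 1.0, 0.2]
gripper_width: 0.0702
clock: 1.43
tcp_pos: [0.4654, -0.0315, 0.2395]
eef_rot: [-1.58, 0.007, 0.069]
ft_force: [1.1, 0.8, 1.1]
gripper_width: 0.07
```

```bash
python3 -m crank '{"dp":[[0.004,-0.036,-0.01],[0.003,-0.036,-0.01],[0.003,-0.033,-0.01],[0,0,0],[0,0,0]],"yaw":[-1,0,0,0,0]}'
python3 - <<'E'
from h import *
m=cams.camera_model("wrist");snap("wrist","w1.png");print(np.round(m["K"],1).tolist(),np.round(m["pose"],4).tolist());print(manip.state()["tcp_pos"])
print(proj("wrist",[.4755,-.137,.092],m))
E
```

```text
clock: 1.85
tcp_pos: [0.476, -0.1499, 0.2068]
eef_rot: [-1.581, 0.008, 0.042]
ft_force: [0.1, 0.5, -0.0]
gripper_width: 0.07
[[314.5, 0.0, 316.3], [0.0, 314.5, 207.8], [0.0, 0.0, 1.0]] [[-0.0421, 0.9585, 0.2821, 0.4038], [0.9991, 0.0435, 0.0015, -0.152], [-0.0108, 0.2819, -0.9594, 0.3303], [0.0, 0.0, 0.0, 1.0]]
[ 0.47578384 -0.14963962  0.20660201]
[334.63097637 210.59928971]
```

View pics/w1.png

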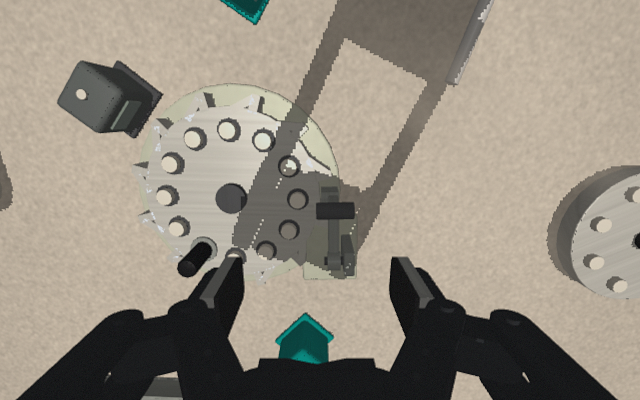

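The wrist view shows the bar at (335,211), which matches the prediction. The reader's top is near (92,97), the hub at (231,198) and the knob top at about (190,263).

```bash
python3 - <<'E'
from h import *
W=lambda u,v,z:ray("wrist",u,v,z)
cups=[(228,130),(194,139),(172,163),(167,196),(179,227),(289,230),(298,199),(289,166),(263,140),(265,251),(235,257)]
P=np.array([W(x,y,.05) for x,y in cups]); A=np.c_[2*P[:,:2],np.ones(11)];s=np.linalg.lstsq(A,(P[:,:2]**2).sum(1),rcond=None)[0]
c=s[:2];print("c",c,"r",np.sqrt(s[2]+c@c))
for n,p in dict(bar=W(335,211,.092),read=W(92,97,.058),knob=W(188,264,.087),e1=W(82,62,.058),e2=W(58,100,.058),e3=W(105,130,.058),e4=W(123,80,.058)).items():
    d=p[:2]-c;print(n,p.round(4),np.hypot(*d).round(4),np.degrees(np.arctan2(d[1],d[0])).round(1))
E
python3 -m crank '{"dp":[[0,0.013,-0.035],[0,0,-0.035],[0,0,-0.02],[0,0,0]],"yaw":[0,0,0,0]}'
```

```text
c [ 0.47929875 -0.22908406] r 0.06043289987281957
bar [ 0.4754 -0.1365  0.092 ] 0.0927 92.4
read [ 0.397  -0.3399  0.058 ] 0.138 -126.6
knob [ 0.53   -0.2587  0.087 ] 0.0587 -30.3
e1 [ 0.3707 -0.3437  0.058 ] 0.1579 -133.4
e2 [ 0.4006 -0.3686  0.058 ] 0.1602 -119.4
e3 [ 0.4231 -0.333   0.058 ] 0.1181 -118.4
e4 [ 0.3828 -0.3125  0.058 ] 0.1276 -139.2
clock: 2.23
tcp_pos: [0.4775, -0.1334, 0.1172]
eef_rot: [-1.583, 0.002, 0.045]
ft_force: [-1.1, 0.1, -0.4]
gripper_width: 0.0699
```

```bash
python3 -m crank '{"dp":[[-0.001,-0.003,-0.02],[-0.001,0,-0.006],[0,0,0],[0,0,0]],"yaw":[0,0,0,0]}'; python3 - <<'E'
from h import *
snap("scene","s2.png"); snap("wrist","w2.png")
a=cv2.imread("pics/s2.png")[80:245,130:330]; cv2.imwrite("pics/s2c.png",cv2.resize(a,None,fx=3.5,fy=3.5))
E
```

```text
clock: 2.57
tcp_pos: [0.4765, -0.1328, 0.0938]
eef_rot: [-1.583, 0.001, 0.051]
ft_force: [0.2, -0.3, 0.1]
gripper_width: 0.0702
```

View pics/s2c.png

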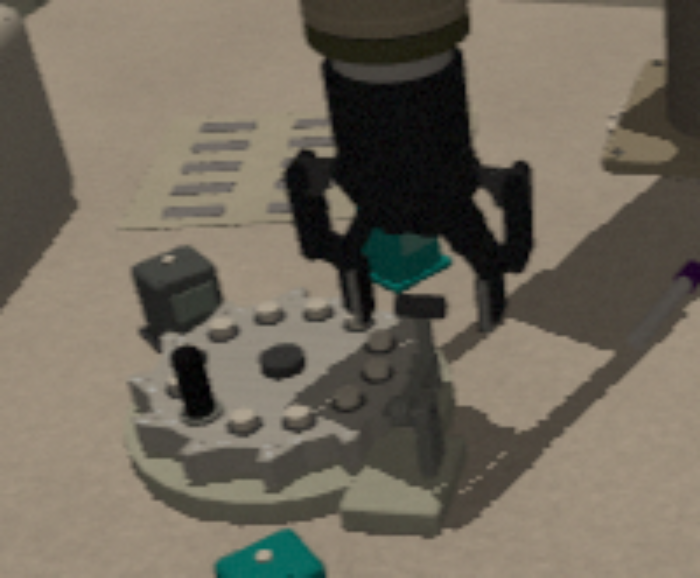

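View pics/w2.png

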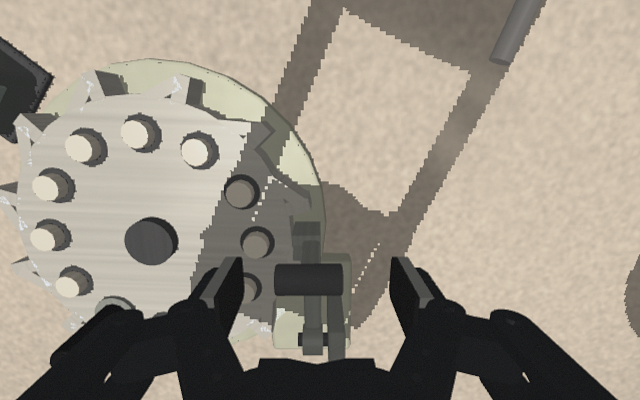

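The bar (275–343, 279) sits between the fingers, about 3 mm toward the wheel side. I'll shift by that and close.

```bash
python3 -m crank '{"dp":[[-0.001,-0.004,-0.003],[0,0,0],[0,0,0],[0,0,0],[0,0,0],[0,0,0],[0,0,0],[0,0,0]],"yaw":[0,0,0,0,0,0,0,0]}' 0.02 40; python3 - <<'E'
from h import *
snap("wrist","w3.png")
E
```

```text
clock: 3.33
tcp_pos: [0.4785, -0.1365, 0.0959]
eef_rot: [-1.582, -0.006, 0.049]
ft_force: [0.7, 1.2, -1.5]
gripper_width: 0.0291
```

View pics/w3.png

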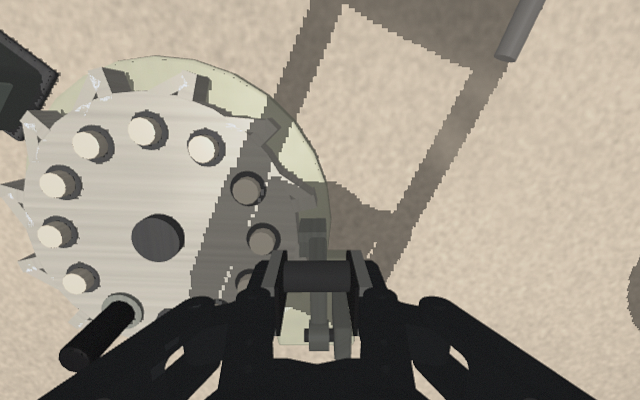

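```bash
python3 -m crank '{"dp":[[0.011,0.0005,0.0143],[0.0143,0.0007,0.011],[0,0,0]],"yaw":[0,0,0]}'
```

```text
clock: 3.63
tcp_pos: [0.5003, -0.1351, 0.1182]
eef_rot: [-1.58, 0.003, 0.049]
ft_force: [-0.1, 0.0, -3.8]
gripper_width: 0.0289
```

```bash
python3 -m crank '{"dp":[[0.011,0.0005,0.006],[0.012,0.0005,0.005],[0.012,0.0005,0.002],[0,0,0]],"yaw":[0,0,0,0]}'
```

```text
clock: 3.97
tcp_pos: [0.5295, -0.1333, 0.1278]
eef_rot: [-1.578, 0.017, 0.049]
ft_force: [-4.7, 1.2, 6.9]
gripper_width: 0.0288
```

```bash
python3 -m crank '{"dp":[[0.013,0.0006,0.003],[0.014,0.0006,-0.001],[0.012,0.0006,-0.004],[0,0,0]],"yaw":[0,0,0,0]}'
```

```text
clock: 4.3
tcp_pos: [0.565, -0.131, 0.1239]
eef_rot: [-1.576, 0.024, 0.05]
ft_force: [-0.7, 1.5, 4.2]
gripper_width: 0.0289
```

```bash
python3 -m crank '{"dp":[[0.011,0.0005,-0.005],[0.01,0.0005,-0.007],[0.003,0,-0.002],[0,0,0]],"yaw":[0,0,0,0]}'; python3 - <<'E'
from h import *
snap("scene","s4.png")
a=cv2.imread("pics/s4.png")[80:245,130:330]; cv2.imwrite("pics/s4c.png",cv2.resize(a,None,fx=3.5,fy=3.5))
E
```

```text
clock: 4.63
tcp_pos: [0.5876, -0.1296, 0.1107]
eef_rot: [-1.575, 0.024, 0.051]
ft_force: [-0.4, 2.0, 5.8]
gripper_width: 0.0287
```

View pics/s4c.png

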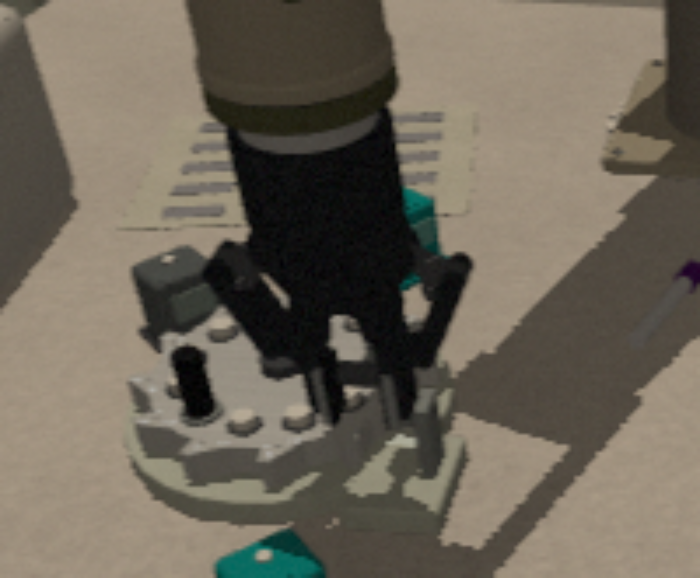

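The bar is now carried over to about 1.84 rad. Next I open and rise.

```bash
python3 -m crank '{"dp":[[0,0,0],[0,0,0],[0,0,0],[0,0,0],[0,0,0.03],[0,0,0.04],[0,0,0.04]],"yaw":[0,0,0,0,0,0,0]}' 0.06; python3 -m crank '{"dp":[[-0.01,-0.035,0.01],[-0.01,-0.035,0],[-0.01,-0.035,0],[-0.01,-0.02,0],[0,0,0],[0,0,0]],"yaw":[0,0,0,0,0,0]}'; python3 - <<'E'
from h import *
m=cams.camera_model("wrist");snap("wrist","w5.png");snap("scene","s5.png")
print(proj("wrist",[.533,-.261,.087],m))
E
```

```text
clock: 5.27
tcp_pos: [0.5768, -0.1295, 0.211]
eef_rot: [-1.57, 0.045, 0.05]
ft_force: [1.5, -0.6, -0.7]
gripper_width: 0.06
clock: 5.77
tcp_pos: [0.5394, -0.2608, 0.2366]
eef_rot: [-1.58, 0.026, 0.053]
ft_force: [0.6, 0.3, 0.7]
gripper_width: 0.0598
[318.5337036  195.28988185]
```

View pics/w5.png

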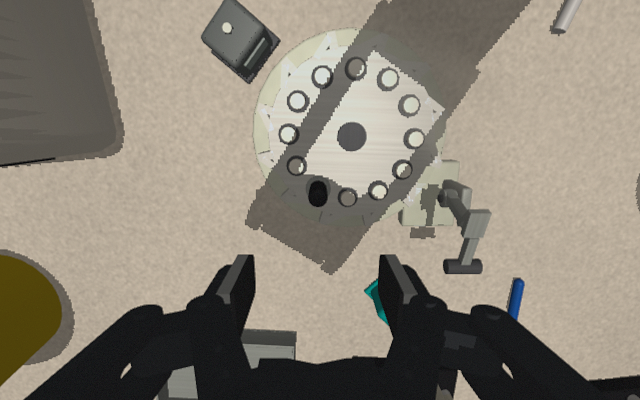

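View pics/s5.png

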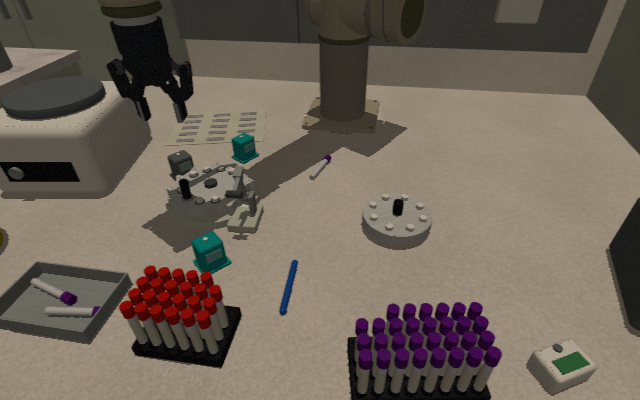

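The pawl lies thrown back, with its bar at (462,267) on the +x side. The knob is at (318,193), as predicted, so I go down on it.

```bash
python3 -m crank '{"dp":[[-0.004,0,-0.04],[-0.003,0,-0.04],[-0.002,0,-0.04],[0,0,-0.015],[0,0,0],[0,0,0]],"yaw":[0,0,0,0,0,0]}' 0.06; python3 - <<'E'
from h import *
snap("wrist","w6.png")
E
```

```text
clock: 6.37
tcp_pos: [0.5332, -0.2522, 0.0985]
eef_rot: [-1.581, 0.022, 0.062]
ft_force: [0.1, 0.1, 0.5]
gripper_width: 0.0599
```

View pics/w6.png

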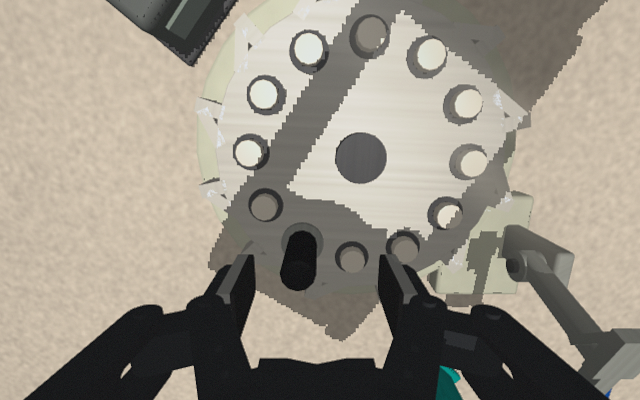

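```bash
python3 -m crank '{"dp":[[0,-0.009,0],[0,0,-0.01],[0,0,-0.009],[0,0,0]],"yaw":[0,0,0,0]}'; python3 - <<'E'
from h import *
snap("wrist","w7.png")
E
```

```text
clock: 6.75
tcp_pos: [0.5381, -0.2633, 0.0852]
eef_rot: [-1.587, 0.013, 0.064]
ft_force: [0.1, -0.5, -0.6]
gripper_width: 0.0596
```

View pics/w7.png

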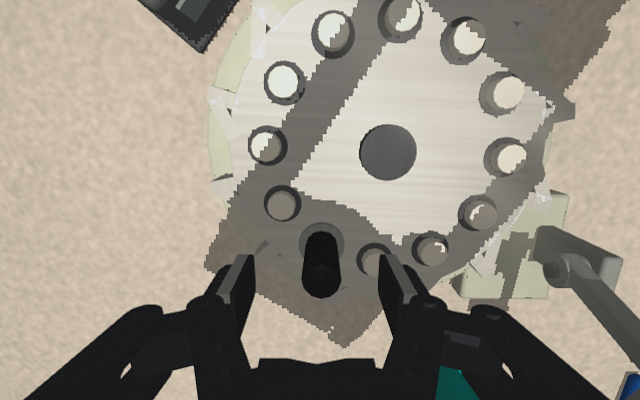

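```bash
python3 -m crank '{"dp":[[-0.005,0.001,-0.006],[0,0,0],[0,0,0],[0,0,0],[0,0,0],[0,0,0],[0,0,0],[0,0,0]],"yaw":[0,0,0,0,0,0,0,0]}' 0.01 30; python3 - <<'E'
from h import *
snap("wrist","w8.png")
E
```

```text
clock: 7.47
tcp_pos: [0.5332, -0.2626, 0.0804]
eef_rot: [-1.587, 0.011, 0.063]
ft_force: [-0.4, -0.3, -2.2]
gripper_width: 0.0171
```

View pics/w8.png

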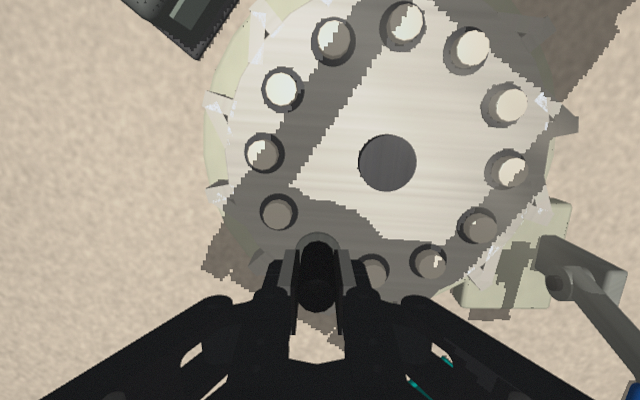

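```bash
python3 -m crank '{"dp":[[-0.009,-0.012,0],[-0.013,-0.010,0],[0,0,0]],"yaw":[0,0,0]}'
```

```text
clock: 7.77
tcp_pos: [0.5125, -0.2822, 0.0804]
eef_rot: [-1.584, 0.008, 0.065]
ft_force: [-1.5, 0.0, -1.2]
gripper_width: 0.0168
```

```bash
python3 -m crank '{"dp":[[-0.016,-0.008,0],[-0.017,-0.003,0],[0,0,0]],"yaw":[0,0,0]}'
```

```text
clock: 8.02
tcp_pos: [0.4814, -0.2933, 0.0805]
eef_rot: [-1.585, 0.004, 0.065]
ft_force: [-3.9, 0.9, -1.2]
gripper_width: 0.0171
```

```bash
python3 -m crank '{"dp":[[-0.016,0.003,0],[-0.014,0.006,0],[0,0,0]],"yaw":[0,0,0]}'
```

```text
clock: 8.27
tcp_pos: [0.4515, -0.2918, 0.0804]
eef_rot: [-1.6, 0.003, 0.062]
ft_force: [-0.3, 10.4, -0.3]
gripper_width: 0.0162
```

```bash
python3 -m crank '{"dp":[[-0.003,0.006,0],[-0.005,0.005,0],[0,0,0],[0,0,0]],"yaw":[0,0,0,0]}'; python3 - <<'E'
from h import *
snap("wrist","w9.png")
E
```

```text
clock: 8.6
tcp_pos: [0.4413, -0.2881, 0.0804]
eef_rot: [-1.615, 0.008, 0.058]
ft_force: [0.6, -1.7, -1.1]
gripper_width: 0.015
```

View pics/w9.png

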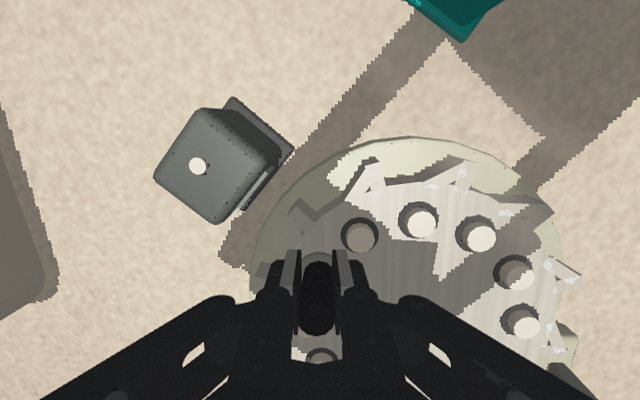

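```bash
python3 - <<'E'
from h import *
m=cams.camera_model("wrist")
c=np.array([.480,-.2305])
for v in (305,312,320):
    p=ray("wrist",316,v,.087,m);d=p[:2]-c;print(v,p.round(4),np.hypot(*d),np.degrees(np.arctan2(d[1],d[0])))
# hub-free: fit of visible cups
P=np.array([ray("wrist",u,v,.05,m)[:2] for u,v in [(361,233),(421,219),(479,235),(516,272),(523,320)]])
for p in P:
    d=p-c;print(p.round(4),np.hypot(*d).round(4),np.degrees(np.arctan2(d[1],d[0])).round(1))
snap("scene","s9.png");a=cv2.imread("pics/s9.png")[80:245,130:330]; cv2.imwrite("pics/s9c.png",cv2.resize(a,None,fx=3.5,fy=3.5))
snap("top","t9.png");a=cv2.imread("pics/t9.png")[150:310,350:550]; cv2.imwrite("pics/t9c.png",cv2.resize(a,None,fx=3.5,fy=3.5))
E
```

```text
305 [ 0.4467 -0.288   0.087 ] 0.06642205528586931 -120.11045487284672
312 [ 0.4501 -0.2878  0.087 ] 0.06458850234756545 -117.560043141824
320 [ 0.4541 -0.2875  0.087 ] 0.0626306426238677 -114.4199567247391
[ 0.4265 -0.2674] 0.065 -145.4
[ 0.4166 -0.2379] 0.0638 -173.3
[ 0.4231 -0.2075] 0.0614 158.0
[ 0.4422 -0.1843] 0.0597 129.3
[ 0.4708 -0.1738] 0.0574 99.3
```

View pics/s9c.png

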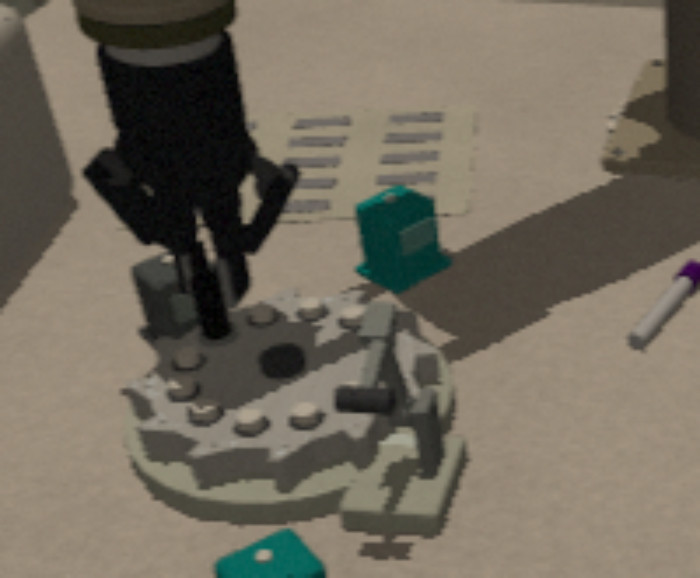

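View pics/t9c.png

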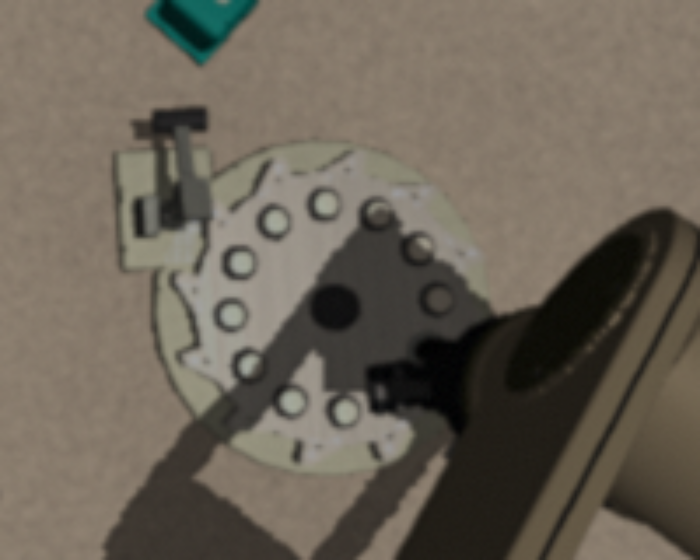

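The knob has slipped in the pads and stands at about −115° instead of −126.5°. I'll open a little, turn the jaws tangential so they drive the knob positively, and regrip.

```bash
python3 -m crank '{"dp":[[0,0,0],[0,0,0],[0.006,0,0.003],[0.006,0,0],[0,0,0],[0,0,0]],"yaw":[0,0,0,0,0,0]}' 0.042; python3 - <<'E'
from h import *
print(manip.state()["joints"].round(2))
E
```

```text
clock: 9.25
tcp_pos: [0.4585, -0.2871, 0.0854]
eef_rot: [-1.615, 0.003, 0.061]
ft_force: [-0.4, 0.6, -0.0]
gripper_width: 0.0421
[-0.63  0.1   1.84 -0.04  1.18 -2.25]
```

```bash
python3 -m crank '{"dp":[[0,0,0],[0,0,0],[0,0,0],[0,0,0]],"yaw":[6,6,5,0]}'; python3 - <<'E'
from h import *
m=cams.camera_model("wrist");snap("wrist","w10.png")
s=manip.state();print(proj("wrist",s["tcp_pos"],m),proj("wrist",[.4535,-.2865,.087],m))
E
```

```text
clock: 9.58
tcp_pos: [0.4599, -0.2868, 0.0858]
eef_rot: [-1.616, 0.002, 0.371]
ft_force: [-0.4, 0.0, 0.3]
gripper_width: 0.0418
[317.31058664 286.28926844] [323.21648718 275.99777379]
```

View pics/w10.png

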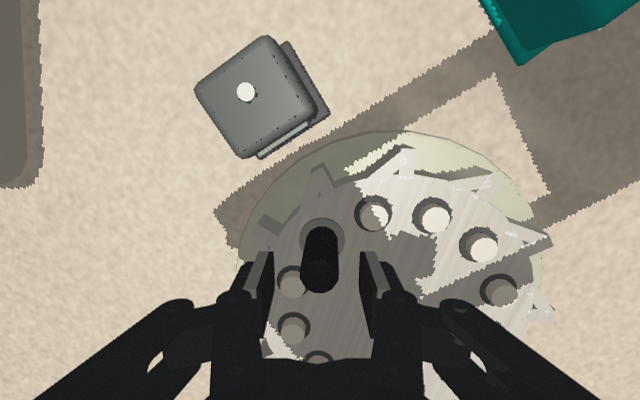

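```bash
python3 -m crank '{"dp":[[-0.006,-0.001,-0.004],[0,0,0],[0,0,0],[0,0,0],[0,0,0],[0,0,0]],"yaw":[0,0,0,0,0,0]}' 0.01 60;  python3 -m crank '{"dp":[[-0.005,0.003,0],[-0.005,0.003,0],[0,0,0],[0,0,0]],"yaw":[0,0,0,0]}'; python3 - <<'E'
from h import *
m=cams.camera_model("wrist");snap("wrist","w11.png")
s=manip.state();print(proj("wrist",[.443,-.280,.087],m))
E
```

```text
clock: 10.13
tcp_pos: [0.4533, -0.2877, 0.0817]
eef_rot: [-1.615, 0.001, 0.354]
ft_force: [0.2, -0.8, 0.7]
gripper_width: 0.0165
clock: 10.47
tcp_pos: [0.4433, -0.2831, 0.0818]
eef_rot: [-1.618, 0.001, 0.352]
ft_force: [2.7, -1.6, -1.4]
gripper_width: 0.0162
[323.97814297 294.48200615]
```

View pics/w11.png

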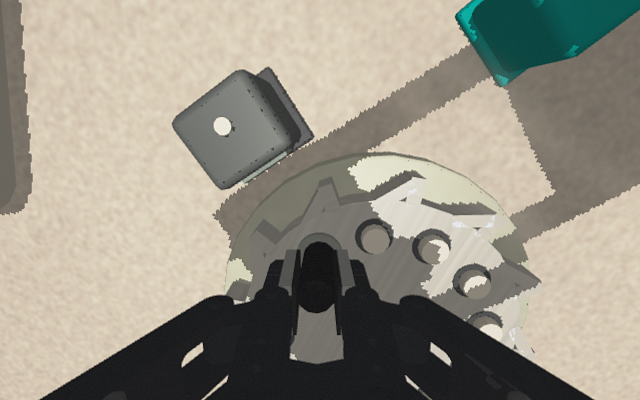

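```bash
python3 -m crank '{"dp":[[-0.002,0.002,0],[0,0,0],[0,0,0]],"yaw":[0,0,0]}'; python3 -m crank '{"dp":[[0,0,0],[0,0,0],[0,0,0],[0,0,0],[0,0,0.015],[0,0,0.03],[0,0,0.04],[0,0,0.04]],"yaw":[0,0,0,0,0,0,0,0]}' 0.042;python3 -m crank '{"dp":[[0,0.04,0.01],[0,0.04,0],[0,0.04,0],[0,0.04,0],[0,0.04,0],[0,0.04,0],[0,0,0],[0,0,0]],"yaw":[0,0,0,0,0,0,0,0]}'; python3 - <<'E'
from h import *
snap("wrist","w12.png");snap("scene","s12.png");snap("top","t12.png");a=cv2.imread("pics/t12.png")[150:310,350:550]; cv2.imwrite("pics/t12c.png",cv2.resize(a,None,fx=3.5,fy=3.5,interpolation=2))
E
```

```text
clock: 10.77
tcp_pos: [0.4411, -0.2819, 0.0817]
eef_rot: [-1.619, 0.002, 0.351]
ft_force: [1.3, -1.6, -0.5]
gripper_width: 0.0159
clock: 11.43
tcp_pos: [0.4345, -0.2762, 0.1981]
eef_rot: [-1.6, 0.014, 0.353]
ft_force: [-0.1, -0.7, -0.9]
gripper_width: 0.0419
clock: 12.1
tcp_pos: [0.4385, -0.0309, 0.2246]
eef_rot: [-1.619, -0.005, 0.35]
ft_force: [-0.1, -1.6, -0.7]
gripper_width: 0.0422
```

View pics/t12c.png

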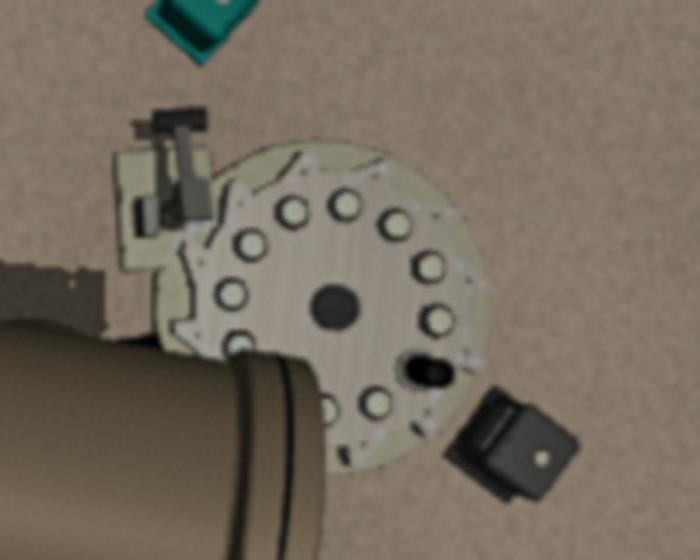

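View pics/s12.png

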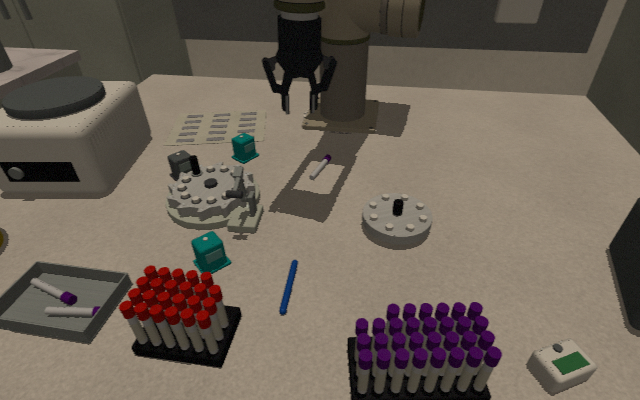

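View pics/w12.png

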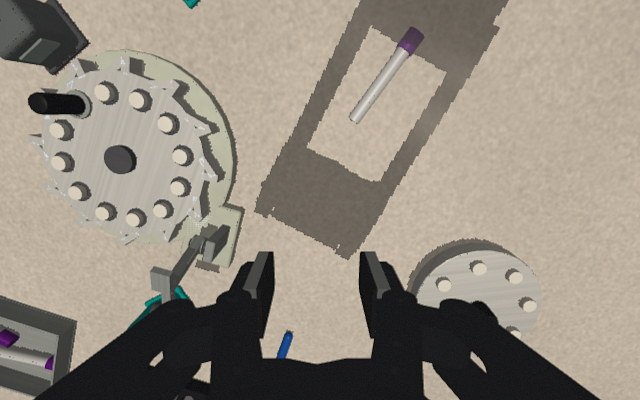

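```bash
python3 - <<'E'
from h import *
T=lambda x,y,z:ray("top",350+x/3.5,150+y/3.5,z)
cups=[(250,245),(293,212),(345,204),(397,224),(429,267),(437,320),(376,403),(232,294)]
P=np.array([T(x,y,.05)[:2] for x,y in cups]); A=np.c_[2*P,np.ones(len(P))];s=np.linalg.lstsq(A,(P**2).sum(1),rcond=None)[0]
c=s[:2];print(c)
a=np.degrees(np.arctan2(P[:,1]-c[1],P[:,0]-c[0]));print("cups mod30",np.mod(a,30).round(1))
def sh(n,p):
    d=p[:2]-c;print(n,p.round(4),np.hypot(*d).round(4),np.degrees(np.arctan2(d[1],d[0])).round(1))
sh("knob",T(437,373,.087));sh("base",T(413,369,.042));sh("read",T(541,450,.058))
for q in [(512,393),(580,445),(540,503),(475,445)]: sh("corner",T(*q,.058))
sh("window",T(493,424,.03))
E
```

```text
[ 0.48062214 -0.23136014]
cups mod30 [24.3 23.6 23.9 22.9 23.2 23.1 23.  23.7]
knob [ 0.4437 -0.2799  0.087 ] 0.061 -127.3
base [ 0.4437 -0.2801  0.042 ] 0.0611 -127.2
read [ 0.398  -0.3496  0.058 ] 0.1442 -124.9
corner [ 0.4311 -0.3331  0.058 ] 0.1131 -116.0
corner [ 0.4012 -0.3724  0.058 ] 0.1619 -119.4
corner [ 0.3672 -0.3486  0.058 ] 0.1631 -134.0
corner [ 0.4005 -0.311   0.058 ] 0.113 -135.2
window [ 0.4106 -0.3317  0.03  ] 0.1223 -124.9
```

```bash
python3 -c "
from rig import manip
s=manip.state();print(s['clock'],s['joint_velocities'].round(3));print(manip.sign_off())"
```

```text
12.25 [-0.026  0.01  -0.001 -0.004 -0.     0.001]
the job is handed in; nothing more can be done
None
```

I lifted the pawl by its bar, carried it over to about 1.84 rad and let go. Then I turned the wheel clockwise by the knob to the reader, released it and backed off, and handed the job in at 12.3 s.

**Slip on the way:** in the first grip the knob slid in the pads and stopped about 11° short, at roughly −115°. I regripped with the jaws turned 17° and more force, and finished the turn.

**Last checks:**
- **Knob:** at −127° about the axis.
- **Reader:** at −125° to −126.6°, depending on the view. That puts the knob about 2 mm off its centre line, against an allowance of 16 mm.
- **Pawl:** still lying back against its stop side. I judged this by eye in the pictures and did not measure its angle.
- **Spare and turquoise boxes:** look unmoved, also judged by eye.
- **Gripper:** clear of everything, with its TCP about 0.22 m above the table.

I saw no collision with the base or the reader. The force readings printed after each move stayed below about 11 N.

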